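# Strip the tape spindle and hold it out level

## Robot

A 6-joint arm with a two-finger parallel gripper is mounted at the origin on the work surface. World frame = base frame: x ahead of the robot, y to its left, z up, the work surface at z = 0. Lengths are in mm, angles in rad, forces in N, time in s.
With the tool pointing down it reaches from about 350 to 850 mm from the base axis. Payload 8.1 kg.
Tool frame: the origin (TCP) lies on the centre line of the jaws, within the pads' length; the fingertips stand 19 mm ahead of it and the grasp point (between the pads) is the TCP; z points along the fingers, y is the line along which they close (so a half turn about z gives the same grasp; the last joint's range is limited). The gripper opens to 85 mm and grips with 20 to 120 N. Pads are 22 mm wide; open, the fingers measure 114 mm over their backs; the gripper's body (76 mm by 85 mm) begins 54 mm behind the grasp point. The pads swing forward as they close: fully open they stand 13 mm farther back than shut.
Start: joints at [-1.358, 0.13, 1.488, -0, 1.523, -0.085], TCP at [176.071, -573.589, 250.292] pointing down, gripper open.
Joint ranges: [-2.96, 2.96], [-0.89, 2.26], [0.02, 2.5], [-1.34, 4.48], [0, 2.73], [-2.66, 2.66]. Speed limits (rad/s): [2.39, 2.39, 2.79, 3.14, 3.14, 3.14].

## Interface

Orientations are given as [roll, pitch, yaw] about the fixed x, y, z axes, in that order (R = Rz(yaw) Ry(pitch) Rx(roll)).
In Python, from bench import manip gives the robot as it stands.
- The arm moves only by the tool move_arm, never from a script. Its argument "motion" is a list of rows, each a list of 7 numbers: the turn, a rotation vector about the tool's x, y, z normalised to -1 to 1, where 1 is 90 degrees, then the shift along the tool's x, y, z normalised to -1 to 1, where 1 is 0.3 m, then the closure, from -1 (fully open) to 1 (shut). A call has 1 to 10 rows; each row shifts and turns the commanded pose from where the row before left it, along the tool's axes as they then stand; what a row does not reach is not made up. A row lasts 1/12 s, in which the tool goes at most 41.7 mm and 7.16 degrees, less where a joint would pass 70% of its speed; a pose out of reach is approached as far as the arm can. A call with a number of a shift or a turn outside -1 to 1 is refused whole. A call with a gripper value outside its range is refused whole. The fingers move at their own pace and stop on an object; the grip force is fixed at half the most. Time passes only in rows, so rows that do not move let the fingers close. It gives the time, the measured TCP pose, the force, the opening and the grip force at its end, in the units of the state.
- manip.sense(): the state, without advancing time (a new reading comes with each control period).
- manip.get_image(name): name is "side" or "top"; returns a dict with "frame" (400x640x3 uint8, red, green, blue), "range_z" (400x640 float32, mm along the optical axis (not along the pixel's ray), 0 where there is no reading), "fx", "fy", "cx", "cy" (pixels), "rvec" (rotation vector, rad) and "tvec" (3), from world to camera coordinates, as OpenCV has them. Camera axes: x right, y down, z forward; pixel columns grow to the right and rows downward; lengths in mm; the calibration is good to about 2 mm. A picture is of the moment at which its call begins.
- manip.sign_off(): hands the job in; it is judged then, once.
Trained networks look in a picture, given as the dict that the camera call returned (one of the last four; its "shot" number tells which), for a name from the list of things; names that differ only in an ending like _2 or _b are one class to them, and where a whole thing is asked for, a point or a joint stands for the part that bears it (a point fixed in the world has none). Each returns a list of dicts, best first, with "p" (0 to 1); they miss things now and then, are a little off and sometimes report something else, mostly with a low value. They report only what shows in the picture. A call takes as long as a camera call. They do not tell look-alikes from the thing itself.
- manip.recognise(picture, target): "extent" ([left, top, right, bottom] in pixels, round what is visible of it).
- manip.masks_of(picture, target): "pixels" (400x640 bool, what is visible of it) and "extent" ([left, top, right, bottom] in pixels, round what is visible of it).
The state is a dict: "clock": time; "joint_positions": joint angles; "joint_vel": joint speeds; "effort": joint torques, N m; "tool_pos": TCP position; "tool_rot": TCP orientation; "ft_force": force on the tool from outside, world axes, zero at the start; "wrist_torque": the same for the moment, N m; "finger_gap": opening from 0.0 (shut) to 1.0 (fully open); "grasp_force": force on a finger pad.
Only numpy, scipy, OpenCV 4.12 (cv2) and the standard library are available. Lean on these libraries where they do the work, as an engineer would, in place of code of your own. Each camera call takes 0.05 s, during which the arm holds its last target. There are 200 camera calls.

## Task

The tape spindle needs a fresh roll. Slide the old tape roll straight up off the upright spindle, leaving the spindle standing in its wooden block, and set the roll down flat in the planter saucer and let go of it. Then draw the bare spindle up out of the block, turn it to lie roughly level and finish still holding it there, motionless, with the whole of it at least 15 cm above the shelf; leave the jar, crate and spoon rest where they are.

Things in the scene. Friction and masses are not known exactly. Their poses are not given: they have to be found in the camera images.
- block: Square wooden socket block, 100 x 100 x 60 mm high, fixed to the shelf. Origin: centre of its underside, z up. In its top centre is an upright blind hole 17 mm wide and 48 mm deep.
- spindle: Steel spindle, about 160 g: round rod 14 mm thick, 122 mm long, with a round flange 46 mm wide spanning 47 to 52 mm from the foot end. Origin: centre of the foot end; z runs along the rod to the top end. At the start it stands upright and loose in the hole, flange on the block's top: foot end 13 mm, flange's upper face 65 mm, top end 135 mm above the shelf.
- spindle_top (a point): Centre of the spindle's top end, 122 mm from its foot end along its z.
- roll: Small roll of pale paper tape on a brown card core, a rigid ring about 70 g, 56 mm outside diameter, 23 mm bore, 48 mm high. Origin: centre of its lower face; z is its axis. At the start it sits around the spindle on the flange, its lower face 65 mm and upper face 113 mm above the shelf; the top 22 mm of the spindle stick out of it. It is free to slide up.
- saucer: Round grey ceramic planter saucer, loose, about 550 g, 160 mm across the rim, 24 mm high; its flat inner floor is 6 mm above the shelf and about 120 mm across. Origin: centre of its underside, z up. It lies left or right of the block, having changed places with the spoon rest in some starts.
- spoon_rest: Bystander: wooden spoon rest, a low tray 150 x 85 x 23 mm with open near end, loose. Origin: centre of its underside.
- jar: Bystander: closed glass jar with steel twist cap, 80 mm diameter, 130 mm high, loose, beyond the block. Origin: centre of its underside.
- crate: Bystander: yellow slatted plastic crate, 170 x 220 x 100 mm high, loose, beyond the block. Origin: centre of its underside.
Not all that is in view belongs to the job. Of the things that look like the saucer, the smaller one is meant. There is more than one size of the roll; the one meant has the size given above.

How it is judged (in metres and radians):
On the way, in this order (a step that is already met when the one before it is completed fails the run):
1. the roll is slid up clear of the spindle's top while the spindle still stands in the block (z of roll in the frame of spindle above 0.122 m and z of spindle in the frame of block below 0.03 m and angle between spindle's own z axis and vertical below 0.2 rad), for 0.1 s.
2. the roll lies flat in the saucer, let go, the spindle still standing in the block (horizontal distance between roll and saucer below 0.045 m and height (world z) of roll below 0.062 m and angle between the z axis of roll and the z axis of saucer, either way round below 0.15 rad and contact force between roll and saucer above 0.1 N and contact force between the fingers and roll below 0.1 N and linear speed of roll below 0.03 m/s and z of spindle in the frame of block below 0.03 m), for 0.2 s.
3. the spindle is drawn up out of the block, held by the fingers (z of spindle in the frame of block above 0.062 m and contact force between the fingers and spindle above 0.5 N), for 0.1 s.
At the end, for the whole second after the job is handed in: The fingers hold the spindle still, its axis within 30 degrees of level, both its ends higher than 150 mm above the shelf and touching neither block, jar nor crate; the roll lies flat (within 8 degrees) on the saucer's floor, its centre within 45 mm of the saucer's centre (contact force between the fingers and spindle above 0.5 N and angle between spindle's own z axis and vertical between 1.05 and 2.09 rad and height (world z) of each of spindle, spindle_top above 0.15 m and linear speed of spindle below 0.03 m/s and contact force between spindle and block below 0.1 N and contact force between spindle and jar below 0.1 N and contact force between spindle and crate below 0.1 N and horizontal distance between roll and saucer below 0.045 m and height (world z) of roll below 0.062 m and angle between the z axis of roll and the z axis of saucer, either way round below 0.15 rad and angle between saucer's own z axis and vertical below 0.1 rad and contact force between the fingers and roll below 0.1 N); the arm keeps its last pose, push and grip.
It fails at once if the jar is moved more than 25 mm (distance of jar from where it was at the start of the episode above 0.025 m).
It fails at once if the crate is moved more than 25 mm (distance of crate from where it was at the start of the episode above 0.025 m).
It fails at once if the spoon rest is moved more than 25 mm (distance of spoon_rest from where it was at the start of the episode above 0.025 m).
It also fails if it takes over 56 s, if anything falls off the work surface, if the arm or the gripper's body presses on something with over 40 N, if the wrist force passes 120 N, or if a joint passes its speed limit or range.

## Working session

There is one attempt and no reset: what is moved stays moved. The work goes in short steps, Python scripts to look and compute and a tool call to move; the robot and the scene stay as the last step left them, time stands still between calls to the robot, and variables do not carry over. Pictures are saved under pics/ and viewed, at most 10 in all, crops included, and the job is handed in when it is done.

Besides the shell and the picture viewer there is one more tool, called after "Call:" as name(argument=value, ...), one argument or row to a line, values as JSON. move_arm: Moves the arm, as the interface text tells. Scaled input: -1 to 1 covers 0.3 m each way for a shift and 90 degrees each way for a turn. Its arguments: {"type":"object","properties":{"motion":{"type":"array","items":{"type":"array","items":{"type":"number","minimum":-1,"maximum":1}}}},"required":["motion"]}

```bash
mkdir -p pics; cat > h.py <<'E'
import numpy as np, cv2
from bench import manip
def pts(im,mask=None):
    z=im["range_z"]; m=z>0
    if mask is not None: m&=mask
    v,u=np.nonzero(m); d=z[v,u]
    c=np.stack([(u-im["cx"])/im["fx"]*d,(v-im["cy"])/im["fy"]*d,d],1)
    R=cv2.Rodrigues(np.array(im["rvec"],float))[0]
    return (c-np.array(im["tvec"]).ravel())@R
def save(im,n): cv2.imwrite(f"pics/{n}.png",im["frame"][:,:,::-1])
E
python3 - <<'E'
from h import *
for n in("top","side"):
    im=manip.get_image(n); save(im,n+"0")
    R=cv2.Rodrigues(np.array(im["rvec"],float))[0]; print(n,"cam",(-R.T@np.array(im["tvec"]).ravel()).round())
    for t in("block","spindle","roll","saucer","spoon_rest","jar","crate"):
        for r in manip.masks_of(im,t):
            if r["p"]<.3: continue
            p=pts(im,r["pixels"])
            if len(p)<5: continue
            print(t,round(r["p"],2),np.array(r["extent"]).round().tolist(),len(p),"lo",np.percentile(p,2,0).round(),"hi",np.percentile(p,98,0).round())
E
```

```text
top cam [ 390. -110. 1136.]
block 0.64 [268.0, 209.0, 304.0, 242.0] 895 lo [513. -70.  -1.] hi [612.  30.  63.]
spindle 0.66 [175.0, 224.0, 210.0, 275.0] 1344 lo [417. 230.   6.] hi [556. 321.  24.]
roll 0.63 [268.0, 253.0, 282.0, 264.0] 130 lo [443.  -4.   2.] hi [478.  31.  39.]
roll 0.57 [274.0, 209.0, 296.0, 232.0] 295 lo [536. -46.  65.] hi [589.   3. 115.]
saucer 0.76 [335.0, 235.0, 386.0, 289.0] 2123 lo [ 376. -312.    1.] hi [ 516. -170.   25.]
saucer 0.57 [409.0, 202.0, 475.0, 270.0] 3603 lo [ 428. -592.    3.] hi [ 614. -407.   32.]
spoon_rest 0.67 [171.0, 223.0, 209.0, 278.0] 1417 lo [417. 226.   6.] hi [557. 321.  24.]
jar 0.87 [228.0, 152.0, 256.0, 189.0] 780 lo [685.  76.  16.] hi [753. 143. 132.]
crate 0.82 [301.0, 129.0, 388.0, 204.0] 4550 lo [ 644. -312.    0.] hi [836. -90. 100.]
side cam [268. 753. 842.]
block 0.93 [306.0, 227.0, 357.0, 277.0] 1685 lo [517. -64.   2.] hi [614.  32.  63.]
spindle 0.44 [329.0, 215.0, 334.0, 227.0] 66 lo [560. -24. 109.] hi [572. -11. 136.]
roll 0.82 [318.0, 215.0, 344.0, 245.0] 607 lo [540. -45.  59.] hi [594.   9. 115.]
roll 0.61 [357.0, 266.0, 375.0, 284.0] 322 lo [444.   1.   7.] hi [481.  37.  37.]
roll 0.6 [372.0, 189.0, 430.0, 233.0] 1774 lo [ 377. -312.    3.] hi [ 515. -166.   25.]
saucer 0.96 [364.0, 135.0, 434.0, 176.0] 2121 lo [ 435. -593.    4.] hi [ 619. -398.   33.]
saucer 0.69 [372.0, 190.0, 433.0, 231.0] 1790 lo [ 379. -312.    3.] hi [ 519. -167.   25.]
spoon_rest 0.6 [270.0, 333.0, 351.0, 400.0] 3370 lo [419. 232.   5.] hi [564. 327.  25.]
jar 0.82 [224.0, 231.0, 265.0, 290.0] 1982 lo [689.  90.   7.] hi [755. 155. 132.]
crate 0.71 [244.0, 146.0, 341.0, 233.0] 5624 lo [ 646. -316.    3.] hi [840. -79. 101.]
crate 0.41 [328.0, 215.0, 336.0, 223.0] 72 lo [560. -35. 112.] hi [582. -11. 136.]
```

```bash
python3 - <<'E'
from h import *
for n in("top","side"):
    im=manip.get_image(n); P=pts(im)
    def box(c,r,z0,z1):
        q=P[(np.hypot(P[:,0]-c[0],P[:,1]-c[1])<r)&(P[:,2]>z0)&(P[:,2]<z1)]
        print(n,c,z0,len(q),np.percentile(q,1,0).round(1),np.percentile(q,99,0).round(1),"circ",np.array(cv2.minEnclosingCircle(q[:,:2].astype(np.float32))[0]).round(1))
    box((566,-19),45,128,145); box((566,-19),45,108,120); box((566,-19),85,55,64); box((447,-240),110,20,29);box((462,17),40,30,50)
im=manip.get_image("side"); cv2.imwrite("pics/s1.png",cv2.resize(im["frame"][130:400,200:480,::-1],None,fx=2.2,fy=2.2))
print(manip.sense())
E
```

```text
top (566, -19) 128 21 [556.9 -27.1 128.6] [570.  -15.6 137.4] circ [563.6 -20.3]
top (566, -19) 108 237 [536.9 -45.5 108.1] [589.3   5.9 115.6] circ [563.2 -20.4]
top (566, -19) 55 756 [514.2 -69.2  55.3] [611.9  29.3  63.2] circ [564.3 -20.2]
top (447, -240) 20 309 [ 367.  -318.8   20.1] [ 522.3 -164.2   26.8] circ [ 444.4 -241.2]
top (462, 17) 30 114 [442.7  -2.   30.6] [478.7  34.1  37.9] circ [460.   14.9]
side (566, -19) 128 32 [560.6 -27.  129.1] [574.1 -11.9 138.7] circ [565.4 -19.6]
side (566, -19) 108 276 [540.5 -45.6 108.4] [591.9   7.  118.5] circ [567.1 -19.6]
side (566, -19) 55 830 [517.2 -67.9  55.5] [617.   32.   63.1] circ [566.7 -19.5]
side (447, -240) 20 292 [ 371.1 -319.    20.1] [ 525.3 -161.5   27.7] circ [ 444.6 -241.3]
side (462, 17) 30 187 [444.   -3.1  30.4] [482.5  37.5  38.1] circ [462.2  16.4]
{'clock': 0.95, 'joint_positions': array([-1.35840030e+00,  1.30375507e-01,  1.48817197e+00,  1.12421245e-05,
        1.52303158e+00, -8.53560469e-02]), 'joint_vel': array([ 0.0004353 , -0.00014325,  0.00033955, -0.00042421,  0.00149689,
       -0.00234153]), 'effort': array([-7.42951161e-04, -5.69325185e+01, -5.00880039e+01, -2.73535497e-04,
        1.12679889e-03,  2.44492708e-05]), 'tool_pos': array([ 176.07509693, -573.59120977,  250.32227407]), 'tool_rot': array([ 3.14157815e+00, -1.00292019e-05,  2.97751532e-01]), 'ft_force': array([ 0.2024162 , -0.34148285, -0.7905785 ]), 'wrist_torque': array([-0.01820271, -0.00175285, -0.00319622]), 'grasp_force': 0.0, 'finger_gap': 0.9970112109242679}
```

View pics/s1.png

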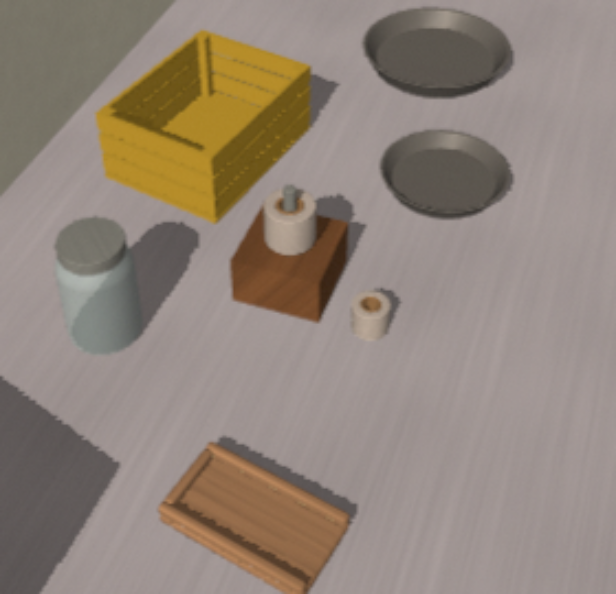

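View pics/top0.png

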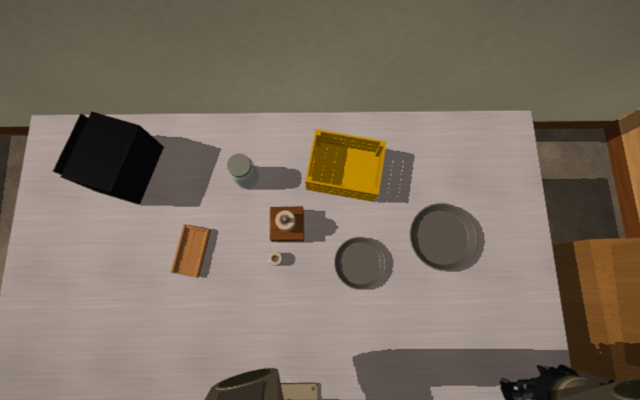

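Call:
move_arm(
  motion=[
    [0,0,0.0632,0,0,0,-1],
    [0,0,0.0632,0,0,0,-1],
    [0,0,0.0632,0,0,0,-1],
    [0,0,0,0.065,-0.092,0,-1],
    [0,0,0,0.065,-0.092,0,-1],
    [0,0,0,0.065,-0.092,0,-1],
    [0,0,0,0.065,-0.092,0,-1],
    [0,0,0,0.065,-0.092,0,-1],
    [0,0,0,0.065,-0.092,0,-1],
    [0,0,0,0.065,-0.092,0,-1],
  ],
)

```text
clock: 1.78
tool_pos: [313.2, -379.0, 250.4]
tool_rot: [3.141, -0.0, -0.0]
ft_force: [0.6, -0.0, -0.7]
finger_gap: 0.999
grasp_force: 0.0
```

Call:
move_arm(
  motion=[
    [0,0,0,0.065,-0.092,0,-1],
    [0,0,0,0.065,-0.092,0,-1],
    [0,0,0,0.065,-0.092,0,-1],
    [0,0,0,0.065,-0.092,0,-1],
    [0,0,0,0.065,-0.092,0,-1],
    [0,0,0,0.065,-0.092,0,-1],
    [0,0,0,0.065,-0.092,0,-1],
    [0,0,0,0.065,-0.092,0,-1],
    [0,0,0,0.065,-0.092,0,-1],
    [0,0,0,0.065,-0.092,0,-1],
  ],
)

```text
clock: 2.62
tool_pos: [508.4, -102.8, 250.5]
tool_rot: [3.141, -0.001, 0.0]
ft_force: [0.1, -0.6, 0.3]
finger_gap: 0.999
grasp_force: 0.0
```

Call:
move_arm(
  motion=[
    [0,0,0,0.063,-0.092,0,-1],
    [0,0,0,0.063,-0.092,0,-1],
    [0,0,0,0.063,-0.092,0,-1],
    [0,0,0,0,0,0.08,-1],
    [0,0,0,0,0,0.08,-1],
    [0,0,0,0,0,0.08,-1],
    [0,0,0,0,0,0,-1],
    [0,0,0,0,0,0,-1],
  ],
)

```text
clock: 3.28
tool_pos: [563.1, -21.4, 177.0]
tool_rot: [-3.141, 0.004, 0.0]
ft_force: [-0.1, 0.1, 0.6]
finger_gap: 1.002
grasp_force: 0.0
```

```bash
python3 - <<'E'
from h import *
im=manip.get_image("side"); cv2.imwrite("pics/s2.png",cv2.resize(im["frame"][130:320,220:460,::-1],None,fx=3,fy=3))
s=manip.sense();print(s["tool_pos"],s["joint_positions"])
E
```

```text
[564.29650215 -21.66775009 178.94228506] [-1.29179346e-01  8.00827713e-02  1.67370508e+00  1.66777779e-05
  1.38807019e+00  1.44176789e+00]
```

View pics/s2.png

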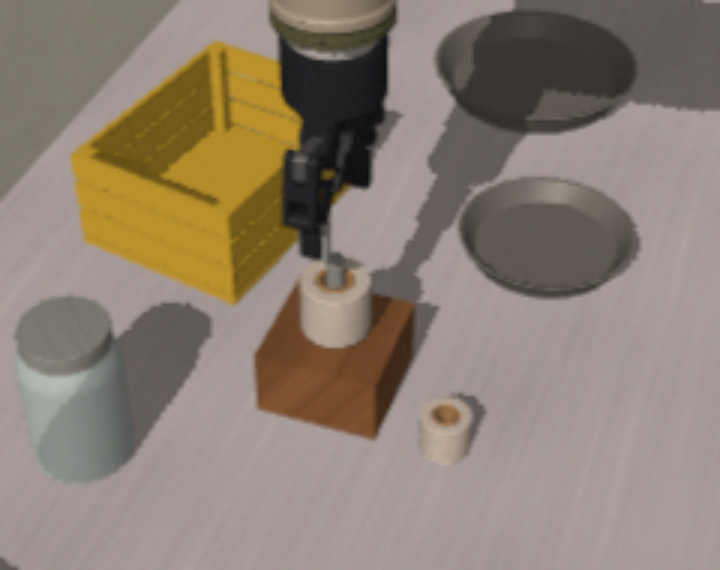

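The picture shows the open gripper above the roll (crop pixel 335,290), with jar, crate and small saucer clear. Descending.

Call:
move_arm(
  motion=[
    [0,0,0,0,-0.005,0.07,-1],
    [0,0,0,0,0,0.07,-1],
    [0,0,0,0,0,0.07,-1],
    [0,0,0,0,0,0.07,-1],
    [0,0,0,0,0,0,-1],
    [0,0,0,0,0,0,-1],
  ],
)

```text
clock: 3.83
tool_pos: [564.6, -20.3, 95.4]
tool_rot: [-3.142, -0.0, -0.0]
ft_force: [0.6, 0.0, 0.8]
finger_gap: 1.0
grasp_force: 0.0
```

Call:
move_arm(
  motion=[
    [0,0,0,0,0,0,1],
    [0,0,0,0,0,0,1],
    [0,0,0,0,0,0,1],
    [0,0,0,0,0,0,1],
    [0,0,0,0,0,0,1],
    [0,0,0,0,0,0,1],
    [0,0,0,0,0,0,1],
    [0,0,0,0,0,0,1],
    [0,0,0,0,0,0,1],
  ],
)

```text
clock: 4.58
tool_pos: [566.3, -20.3, 97.3]
tool_rot: [3.141, -0.005, -0.0]
ft_force: [-0.3, -1.1, 7.6]
finger_gap: 0.636
grasp_force: 63.7
```

Call:
move_arm(
  motion=[
    [0,0,0,0,0,-0.03,1],
    [0,0,0,0,0,-0.05,1],
    [0,0,0,0,0,-0.05,1],
    [0,0,0,0,0,-0.05,1],
    [0,0,0,0,0,-0.05,1],
    [0,0,0,0,0,-0.06,1],
    [0,0,0,0,0,-0.06,1],
    [0,0,0,0,0,-0.06,1],
    [0,0,0,0,0,0,1],
    [0,0,0,0,0,0,1],
  ],
)

```text
clock: 5.42
tool_pos: [565.4, -20.2, 219.6]
tool_rot: [3.141, -0.004, 0.0]
ft_force: [-0.3, 0.6, -0.9]
finger_gap: 0.638
grasp_force: 63.2
```

```bash
python3 - <<'E'
from h import *
im=manip.get_image("side"); cv2.imwrite("pics/s3.png",cv2.resize(im["frame"][130:320,220:460,::-1],None,fx=3,fy=3))
P=pts(im)
q=P[(np.hypot(P[:,0]-565,P[:,1]+20)<30)&(P[:,2]>55)&(P[:,2]<200)]
print(np.histogram(q[:,2],range(55,205,10)))
E
```

```text
(array([210,  97,  19,  19,  18,  20,  20,  28,   8,   0,   0,   0,   0,
        51]), array([ 55,  65,  75,  85,  95, 105, 115, 125, 135, 145, 155, 165, 175,
       185, 195]))
```

View pics/s3.png

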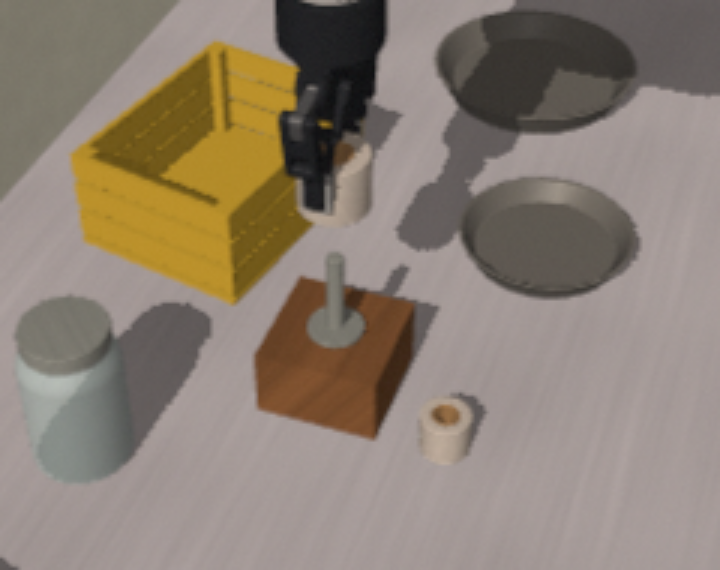

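The roll hangs clear (crop 335,180) and the spindle still stands upright in the block. On to the saucer.

Call:
move_arm(
  motion=[
    [0,0,0,-0.05,0.092,0,1],
    [0,0,0,-0.05,0.092,0,1],
    [0,0,0,-0.05,0.092,0,1],
    [0,0,0,-0.05,0.092,0,1],
    [0,0,0,-0.05,0.092,0,1],
    [0,0,0,-0.05,0.092,0,1],
    [0,0,0,-0.05,0.092,0,1],
    [0,0,0,-0.05,0.092,0,1],
    [0,0,0,0,0,0,1],
    [0,0,0,0,0,0,1],
  ],
)

```text
clock: 6.3
tool_pos: [442.9, -241.7, 215.9]
tool_rot: [-3.14, 0.002, -0.003]
ft_force: [0.8, -0.1, -1.0]
finger_gap: 0.639
grasp_force: 63.4
```

Call:
move_arm(
  motion=[
    [0,0,0,0,0,0.09,1],
    [0,0,0,0,0,0.09,1],
    [0,0,0,0,0,0.09,1],
    [0,0,0,0,0,0.09,1],
    [0,0,0,0,0,0.09,1],
    [0,0,0,0,0,0.08,1],
    [0,0,0,0,0,0,1],
    [0,0,0,0,0,0,1],
    [0,0,0,0,0,0,1],
  ],
)

```text
clock: 7.05
tool_pos: [445.1, -240.6, 59.3]
tool_rot: [3.141, -0.001, 0.001]
ft_force: [0.3, -0.1, 0.6]
finger_gap: 0.634
grasp_force: 63.5
```

Call:
move_arm(
  motion=[
    [0,0,0,0,0,0.025,1],
    [0,0,0,0,0,0.025,1],
    [0,0,0,0,0,0.007,1],
    [0,0,0,0,0,0.005,1],
    [0,0,0,0,0,0,1],
    [0,0,0,0,0,0,1],
  ],
)

```text
clock: 7.55
tool_pos: [444.3, -241.0, 39.8]
tool_rot: [3.142, -0.0, -0.0]
ft_force: [0.3, 0.1, -0.9]
finger_gap: 0.641
grasp_force: 63.5
```

Call:
move_arm(
  motion=[
    [0,0,0,0,0,0.005,1],
    [0,0,0,0,0,0,1],
    [0,0,0,0,0,0,1],
    [0,0,0,0,0,0,1],
  ],
)

```text
clock: 7.88
tool_pos: [444.5, -241.1, 38.4]
tool_rot: [3.141, -0.0, -0.0]
ft_force: [0.1, 0.1, 0.3]
finger_gap: 0.638
grasp_force: 63.6
```

Call:
move_arm(
  motion=[
    [0,0,0,0,0,0.004,1],
    [0,0,0,0,0,0,1],
    [0,0,0,0,0,0,1],
    [0,0,0,0,0,0,1],
  ],
)

```text
clock: 8.22
tool_pos: [444.4, -241.1, 38.3]
tool_rot: [3.141, 0.0, 0.0]
ft_force: [-6.8, 3.0, 14.1]
finger_gap: 0.634
grasp_force: 64.9
```

Contact with the floor. Release, wait, rise.

Call:
move_arm(
  motion=[
    [0,0,0,0,0,0,-1],
    [0,0,0,0,0,0,-1],
    [0,0,0,0,0,0,-1],
    [0,0,0,0,0,0,-1],
    [0,0,0,0,0,0,-1],
    [0,0,0,0,0,0,-1],
    [0,0,0,0,0,0,-1],
    [0,0,0,0,0,0,-1],
  ],
)

```text
clock: 8.88
tool_pos: [444.2, -240.9, 36.9]
tool_rot: [-3.142, 0.0, -0.0]
ft_force: [0.3, -0.4, -0.2]
finger_gap: 0.999
grasp_force: 0.0
```

Call:
move_arm(
  motion=[
    [0,0,0,0,0,-0.03,-1],
    [0,0,0,0,0,-0.06,-1],
    [0,0,0,0,0,-0.08,-1],
    [0,0,0,0,0,-0.1,-1],
    [0,0,0,0,0,-0.1,-1],
    [0,0,0,0,0,-0.1,-1],
    [0,0,0,0,0,-0.1,-1],
    [0,0,0,0,0,0,-1],
  ],
)

```text
clock: 9.55
tool_pos: [447.2, -242.8, 216.2]
tool_rot: [3.135, -0.009, 0.0]
ft_force: [0.9, -1.0, 0.1]
finger_gap: 1.001
grasp_force: 0.0
```

```bash
python3 - <<'E'
from h import *
im=manip.get_image("side"); cv2.imwrite("pics/s4.png",cv2.resize(im["frame"][130:320,220:460,::-1],None,fx=3,fy=3))
P=pts(im)
def box(c,r,z0,z1):
    q=P[(np.hypot(P[:,0]-c[0],P[:,1]-c[1])<r)&(P[:,2]>z0)&(P[:,2]<z1)]
    print(len(q),np.percentile(q,1,0).round(1),np.percentile(q,99,0).round(1))
box((445,-241),50,45,70); box((445,-241),110,18,28); box((565,-20),40,80,150)
print(manip.sense()["tool_pos"])
E
```

```text
244 [ 418.7 -265.1   45.4] [ 471.1 -210.7   57.8]
413 [ 371.5 -318.5   18.1] [ 524.9 -162.7   27.6]
122 [559.8 -25.3  81.4] [573.6 -10.5 136.8]
[ 446.40481221 -242.29656749  213.23013902]
```

View pics/s4.png

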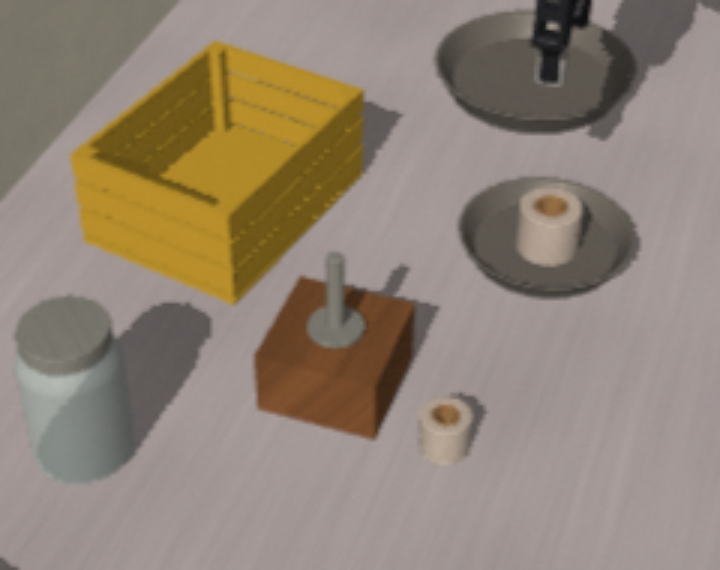

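The roll stands upright in the saucer's middle (crop 548,225), released; the spindle still stands at (335,300). Back to the spindle.

Call:
move_arm(
  motion=[
    [0,0,0,0.05,-0.092,0,-1],
    [0,0,0,0.05,-0.092,0,-1],
    [0,0,0,0.05,-0.092,0,-1],
    [0,0,0,0.05,-0.092,0,-1],
    [0,0,0,0.05,-0.092,0,-1],
    [0,0,0,0.05,-0.092,0,-1],
    [0,0,0,0.05,-0.092,0,-1],
    [0,0,0,0.05,-0.092,0,-1],
    [0,0,0,0,0,0,-1],
    [0,0,0,0,0,0,-1],
  ],
)

```text
clock: 10.43
tool_pos: [564.1, -18.5, 207.0]
tool_rot: [-3.141, 0.002, 0.003]
ft_force: [-0.1, -0.6, 0.1]
finger_gap: 1.0
grasp_force: 0.0
```

Call:
move_arm(
  motion=[
    [0,0,0,0,0,0.07,-1],
    [0,0,0,0,0,0.08,-1],
    [0,0,0,0,0,0.08,-1],
    [0,0,0,0,0,0.08,-1],
    [0,0,0,0,0,0.04,-1],
    [0,0,0,0,0,0,-1],
    [0,0,0,0,0,0,-1],
    [0,0,0,0,0,0,-1],
  ],
)

```text
clock: 11.1
tool_pos: [565.2, -20.6, 104.6]
tool_rot: [3.141, -0.002, -0.001]
ft_force: [0.7, 0.4, 0.9]
finger_gap: 1.003
grasp_force: 0.0
```

Call:
move_arm(
  motion=[
    [0,0,0,0,0,0,1],
    [0,0,0,0,0,0,1],
    [0,0,0,0,0,0,1],
    [0,0,0,0,0,0,1],
    [0,0,0,0,0,0,1],
    [0,0,0,0,0,0,1],
    [0,0,0,0,0,0,1],
    [0,0,0,0,0,0,1],
    [0,0,0,0,0,0,1],
    [0,0,0,0,0,0,1],
  ],
)

```text
clock: 11.93
tool_pos: [564.4, -20.1, 103.1]
tool_rot: [3.142, -0.0, -0.0]
ft_force: [0.2, -0.2, 1.6]
finger_gap: 0.149
grasp_force: 58.3
```

Call:
move_arm(
  motion=[
    [0,0,0,0,0,-0.02,1],
    [0,0,0,0,0,-0.05,1],
    [0,0,0,0,0,-0.05,1],
    [0,0,0,0,0,-0.06,1],
    [0,0,0,0,0,-0.08,1],
    [0,0,0,0,0,-0.1,1],
    [0,0,0,0,0,-0.1,1],
    [0,0,0,0,0,-0.1,1],
    [0,0,0,0,0,-0.1,1],
    [0,0,0,0,0,0,1],
  ],
)

```text
clock: 12.77
tool_pos: [566.6, -20.3, 309.1]
tool_rot: [3.14, -0.01, 0.0]
ft_force: [1.8, -0.0, -0.5]
finger_gap: 0.15
grasp_force: 58.8
```

Call:
move_arm(
  motion=[
    [0,0,0,0,0,-0.08,1],
    [0,0,0,0,0,-0.08,1],
    [0,0,0,0,0,-0.08,1],
    [0,0.05,0,0,0,0,1],
    [0,0.05,0,0,0,0,1],
    [0,0.05,0,0,0,0,1],
    [0,0.05,0,0,0,0,1],
    [0,0.05,0,0,0,0,1],
    [0,0.05,0,0,0,0,1],
    [0,0.05,0,0,0,0,1],
  ],
)

```text
clock: 13.6
tool_pos: [564.0, -20.0, 372.9]
tool_rot: [3.142, -0.553, 0.0]
ft_force: [-0.1, 0.6, -0.2]
finger_gap: 0.147
grasp_force: 58.8
```

```bash
python3 - <<'E'
from h import *
s=manip.sense();print(s["tool_pos"],s["tool_rot"],s["joint_positions"].round(2))
E
```

```text
[563.97887091 -20.00217783 372.85479922] [ 3.14150328e+00 -5.53156820e-01  7.51554234e-06] [-0.19 -0.5   1.91  0.11  1.18  1.37]
```

Call:
move_arm(
  motion=[
    [0,0.05,0,0.03,0,0.02,1],
    [0,0.05,0,0.03,0,0.02,1],
    [0,0.05,0,0.03,0,0.03,1],
    [0,0.05,0,0.03,0,0.03,1],
    [0,0.05,0,0.03,0,0.03,1],
    [0,0.05,0,0.02,0,0.03,1],
    [0,0.05,0,0.02,0,0.03,1],
    [0,0.05,0,0.02,0,0.03,1],
    [0,0,0,0,0,0,1],
    [0,0,0,0,0,0,1],
  ],
)

```text
clock: 14.43
tool_pos: [655.5, -19.7, 371.2]
tool_rot: [-3.138, -1.172, -0.003]
ft_force: [-0.1, -0.2, -1.0]
finger_gap: 0.142
grasp_force: 58.9
```

```bash
python3 - <<'E'
from h import *
s=manip.sense();print(s["tool_pos"],s["tool_rot"],s["joint_positions"].round(2))
E
```

```text
[655.46255323 -19.68373658 371.24369009] [-3.13750815 -1.17216776 -0.00327803] [-0.21 -0.61  2.28  0.58  0.36  0.94]
```

Call:
move_arm(
  motion=[
    [0,0.03,0,0,0,0,1],
    [0,0.03,0,0,0,0,1],
    [0,0,0,0,0,0,1],
    [0,0,0,0,0,0,1],
    [0,0,0,0,0,0,1],
    [0,0,0,0,0,0,1],
    [0,0,0,0,0,0,1],
    [0,0,0,0,0,0,1],
  ],
)

```text
clock: 15.1
tool_pos: [656.6, -19.7, 375.1]
tool_rot: [3.141, -1.268, 0.002]
ft_force: [0.8, 0.4, -1.0]
finger_gap: 0.144
grasp_force: 58.9
```

```bash
python3 - <<'E'
from h import *
im=manip.get_image("side"); cv2.imwrite("pics/s5.png",cv2.resize(im["frame"][40:320,150:450,::-1],None,fx=2.1,fy=2.1))
s=manip.sense();print(s["tool_pos"],s["tool_rot"],s["joint_positions"].round(2),abs(s["joint_vel"]).max(),s["grasp_force"])
P=pts(im); q=P[(abs(P[:,1]+20)<28)&(P[:,0]>675)&(P[:,2]>200)]
print(np.percentile(q,1,0),np.percentile(q,99,0), np.polyfit(q[:,0],q[:,2],1))
E
```

```text
[656.56520602 -19.7731917  374.84717679] [ 3.14116193e+00 -1.26818846e+00  1.48898091e-03] [-0.22 -0.63  2.34  0.91  0.27  0.61] 0.01338694007114024 58.90683889389038
[688.69851824 -47.24054661 205.07170887] [1228.78202692    7.50186247  551.49481253] [5.42307933e-02 3.26977766e+02]
```

View pics/s5.png

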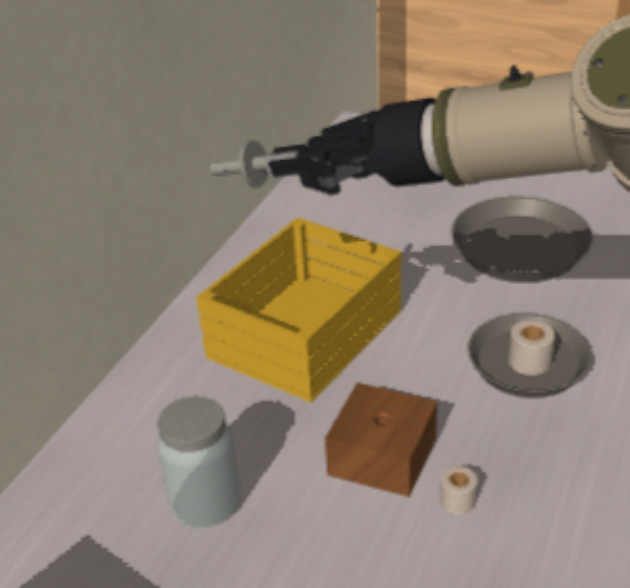

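The spindle is held near level along the tool axis (crop 215–290,165), well above everything. The roll is flat in the saucer (530,345), and the jar, crate and block are undisturbed. Handing in.

```bash
python3 -c "
from bench import manip
print(manip.sign_off())"
```

```text
the job is handed in; nothing more can be done
None
```

I handed the job in at about 15 s on the clock: the roll stands flat and released in the smaller saucer, and the spindle is out of the block, held still about 17° from level and roughly 350 mm above the shelf; sign-off gave no verdict.

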